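Put four cut stones away in their fitted trays

TASK

Put the four cut stones away, each in the felt-floored wooden tray whose pocket has its shape: the striped bar in the long one, the dark banded block in the wide one, the half-moon slice in the half-moon one (curved side to curved side) and the small black bar in the small one. Each must lie flat on the felt inside the rim, not propped on it. Leave the two rough lumps where they lie.

Things in the scene. Friction and masses are not known exactly. Their poses are not given: they have to be found in the camera images.
- striped_bar: Brown and cream striped stone bar, 26 (x) by 64 (y) mm, 15 mm tall. Loose. Origin: centre of its underside, z up. The bench top under all these things is at z = 0, and 1 mm higher on its right-hand board (y below -0.02).
- banded_block: Dark grey-banded sawn stone block, 40 (x) by 48 (y) mm, 24 mm tall. Loose. Origin: centre of its underside, z up. 
- half_moon: Thin half-moon slice of cream and brown stone, 22 (x) by 45 (y) mm, 7 mm thick, lying flat: straight edge at x = -11 mm, middle of the curved edge at x = +11 mm. Loose. Origin: centre of its outline's rectangle, on the underside, z up. 
- black_bar: Small black stone bar, 14 (x) by 34 (y) mm, 9 mm tall. Loose. Origin: centre of its underside, z up. 
- long_tray: Tray for the striped bar. Dark wooden board, fixed; grey felt floor 5 mm above its origin, 8 mm wide rim with its top 8 mm above it. Origin: at z = 1 mm under the centre of the pocket; z up. Pocket 39 (x) by 77 (y) mm, outside 55 by 93 mm.
- wide_tray: Tray for the banded block. Dark wooden board, fixed; grey felt floor 5 mm above its origin, 8 mm wide rim with its top 8 mm above it. Origin: at z = 1 mm under the centre of the pocket; z up. Pocket 54 (x) by 62 (y) mm, outside 70 by 78 mm; the block fits either way round.
- half_moon_tray: Tray for the half-moon slice. Dark wooden board, fixed; grey felt floor 5 mm above its origin, 8 mm wide rim with its top 8 mm above it. Origin: at z = 1 mm under the slice's origin when that is centred in the pocket, axes parallel; z up. Pocket 5 mm larger than the slice all round: straight side at x = -16 mm, curved side at x = +16.5 mm, 55 mm long; outside 48 by 71 mm.
- small_tray: Tray for the small black bar. Dark wooden board, fixed; grey felt floor 5 mm above its origin, 8 mm wide rim with its top 8 mm above it. Origin: at z = 1 mm under the centre of the pocket; z up. Pocket 27 (x) by 47 (y) mm, outside 43 by 63 mm.
- amber_lump: Rough amber-coloured lump of stone, about 31 by 36 mm, 27 mm tall. To be left alone. Origin: centre of its underside.
- dark_lump: Rough dark grey lump of stone, about 31 by 28 mm, 21 mm tall. To be left alone. Origin: centre of its underside.
Things that resemble listed ones, but are neither listed nor needed, are in the scene too. Leave any green or purple look-alike of the banded_block alone.

How it is judged (in metres and radians):
At the end, for the whole second after the job is handed in: Each of the four cut stones lies flat and still (tilt under 0.05 rad, underside 3 to 6.5 mm above the origin of the tray, that is on the felt, horizontally within 12 mm of its tray's origin) in its own tray, not held; both rough lumps are within 25 mm of where they began (horizontal distance between striped_bar and long_tray below 0.012 m and z of striped_bar in the frame of long_tray between 0.003 and 0.0065 m and angle between each of striped_bar, banded_block, half_moon, black_bar's own z axis and vertical below 0.05 rad and linear speed of each of striped_bar, banded_block, half_moon, black_bar below 0.02 m/s and angular speed of each of striped_bar, banded_block, half_moon, black_bar below 0.2 rad/s and horizontal distance between banded_block and wide_tray below 0.012 m and z of banded_block in the frame of wide_tray between 0.003 and 0.0065 m and horizontal distance between half_moon and half_moon_tray below 0.012 m and z of half_moon in the frame of half_moon_tray between 0.003 and 0.0065 m and horizontal distance between black_bar and small_tray below 0.012 m and z of black_bar in the frame of small_tray between 0.003 and 0.0065 m and distance of each of amber_lump, dark_lump from where it was at the start of the episode below 0.025 m); the robot touches nothing.
It fails at once if a rough lump is moved by more than 25 mm (distance of any of amber_lump, dark_lump from where it was at the start of the episode above 0.025 m).
It also fails if it takes over 106 s, if anything falls off the work surface, if the arm or the gripper's body presses on something with over 40 N, if the wrist force passes 120 N, or if a joint passes its speed limit or range.

ROBOT

A 6-joint arm with a two-finger parallel gripper is mounted at the origin on a cart in front of the work surface, level with it; the furniture and walls round the work are solid. World frame = base frame: x ahead of the robot, y to its left, z up, the work surface at z = 0. Lengths are in mm, angles in rad, forces in N, time in s.
With the tool pointing down it reaches from about 400 to 925 mm from the base axis. Payload 12.5 kg.
Tool frame: the origin (TCP) lies midway between the tips of the shut fingers; the grasp point (between the pads) lies 19 mm behind it; z points along the fingers, y is the line along which they close (so a half turn about z gives the same grasp; the last joint's range is limited). The gripper opens to 95 mm and grips with 3 to 60 N. Pads are 20 mm wide; open, the fingers measure 119 mm over their backs; the gripper's body (75 mm by 180 mm) begins 59 mm behind the grasp point.
Start: joints at [-0.106, 0.491, 1.559, -0, 1.092, -0.106], TCP at [625.017, 0.021, 214.661] pointing down, gripper open.
Joint ranges: [-3.1, 3.1], [-0.84, 2.19], [0.05, 2.79], [-1.13, 4.28], [0.06, 2.93], [-2.69, 2.69]. Speed limits (rad/s): [2.22, 2.22, 2.79, 3.14, 3.14, 3.14].

INTERFACE

Orientations are given as [roll, pitch, yaw] about the fixed x, y, z axes, in that order (R = Rz(yaw) Ry(pitch) Rx(roll)).
In Python, from cell import * gives the robot as it stands.
- The arm moves only by the tool servo_tool, never from a script. Its argument "moves" is one flat list of numbers, 5 for each row, row after row: the shift along the world's x, y, z as a fraction of full scale, then the turn about the world's z as a fraction of full scale, then the opening, from 0 (shut) to 1 (fully open). A call has 1 to 12 rows; each row is the pose to reach, as a shift and turn from the pose commanded when the call began, turning the shorter way round; what a row does not reach only later rows make up. Full scale, the value 1, is 400 mm for a shift and 180 degrees for a turn. A row lasts 1/12 s, in which the tool goes at most 41.7 mm and 7.16 degrees, less where a joint would pass 70% of its speed; a pose out of reach is approached as far as the arm can. A call with a number of a shift or a turn outside -1 to 1 is refused whole. A call with a gripper value outside its range is refused whole. The fingers move at their own pace and stop on an object; the grip force is fixed at half the most. Time passes only in rows, so rows that repeat a pose let the fingers close. It gives the time, the measured TCP pose, the force, the opening and the grip force at its end, in the units of the state.
- state(): the state, without advancing time (a new reading comes with each control period).
- read_camera(name): name is "scene" or "side" or "wrist"; returns (picture, depth): 384x512x3 uint8, blue, green, red; 384x512 float32, mm along the optical axis (not along the pixel's ray), 0 where there is no reading.
- get_calibration(name): a dict with "K" (3x3 intrinsics, pixels), "R" (3x3) and "t" (3): a world point X has camera coordinates R X + t. Camera axes: x right, y down, z forward; pixel columns grow to the right and rows downward; lengths in mm; the calibration is good to about 2 mm. A picture is of the moment at which its call begins: read the wrist's pose just before it. get_calibration takes no time and is no camera call; for the wrist camera it gives the pose at the moment of the call.
- job_done(): hands the job in; it is judged then, once.
The state is a dict: "t": time; "joints": joint angles; "qvel": joint speeds; "tau": joint torques, N m; "eef_pos": TCP position; "tcp_rot": TCP orientation; "ft_force": force on the tool from outside, world axes, zero at the start; "moment": the same for the moment, N m; "opening": opening from 0.0 (shut) to 1.0 (fully open); "grip_force": force on a finger pad.
Only numpy, scipy, OpenCV 4.12 (cv2) and the standard library are available. Lean on these libraries where they do the work, as an engineer would, in place of code of your own. Each camera call takes 0.05 s, during which the arm holds its last target. There are 200 camera calls.

## Working session

There is one attempt and no reset: what is moved stays moved. The work goes in short steps, Python scripts to look and compute and a tool call to move; the robot and the scene stay as the last step left them, time stands still between calls to the robot, and variables do not carry over. Pictures are saved under pics/ and viewed, at most 14 in all, crops included, and the job is handed in when it is done.

Besides the shell and the picture viewer there is one more tool, called by a JSON object that holds its "api" and its "payload", one argument or row to a line. servo_tool: Moves the arm, as the interface text tells. Its arguments: {"type":"object","properties":{"moves":{"type":"array"}},"required":["moves"]}

```bash
mkdir -p pics; python3 - <<'E'
from cell import *
import cv2,numpy as np,pickle
d={}
for n in("scene","side","wrist"):
    p,z=read_camera(n);c=get_calibration(n);d[n]=(p,z,c)
    cv2.imwrite(f"pics/{n}0.png",cv2.resize(p,(768,576)))
    print(n,(-c["R"].T@c["t"]).round(), c["R"][2].round(2))
pickle.dump(d,open("d0.pkl","wb"));print(state())
E
```

```text
scene [-288.  844.  619.] [ 0.64 -0.64 -0.42]
side [  -30. -1088.   996.] [ 0.38  0.7  -0.61]
wrist [626.  75. 385.] [-0.   -0.26 -0.97]
{'t': 0.15, 'joints': array([-1.05570044e-01,  4.91394343e-01,  1.55932383e+00,  2.74666394e-05,
        1.09166460e+00, -1.05614269e-01]), 'qvel': array([-2.62840148e-03, -1.37026924e-03, -1.94365529e-03,  7.39089641e-04,
       -9.57767201e-05,  1.06388757e-03]), 'tau': array([ 3.16444048e-04, -6.12899423e+01, -2.58276522e+01,  6.91918633e-02,
        4.73701756e-02, -5.07232733e-05]), 'eef_pos': array([6.24825806e+02, 6.65673278e-02, 2.14207652e+02]), 'tcp_rot': array([-3.14080951e+00, -1.07520770e-04,  1.57082784e+00]), 'ft_force': array([ 0.71819552, -0.40002846,  0.11772965]), 'moment': array([-0.0339716 ,  0.07347141,  0.05715037]), 'grip_force': 0.0, 'opening': 1.0026694485578056}
```

View pics/scene0.png

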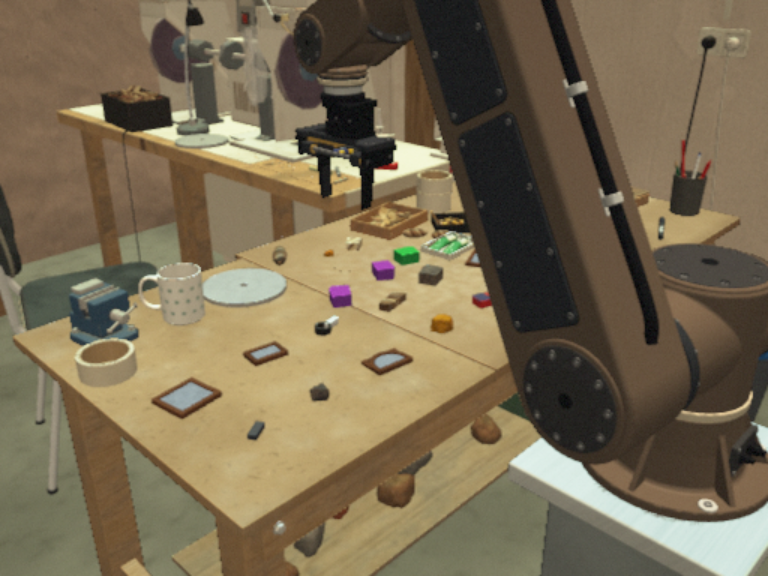

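View pics/wrist0.png

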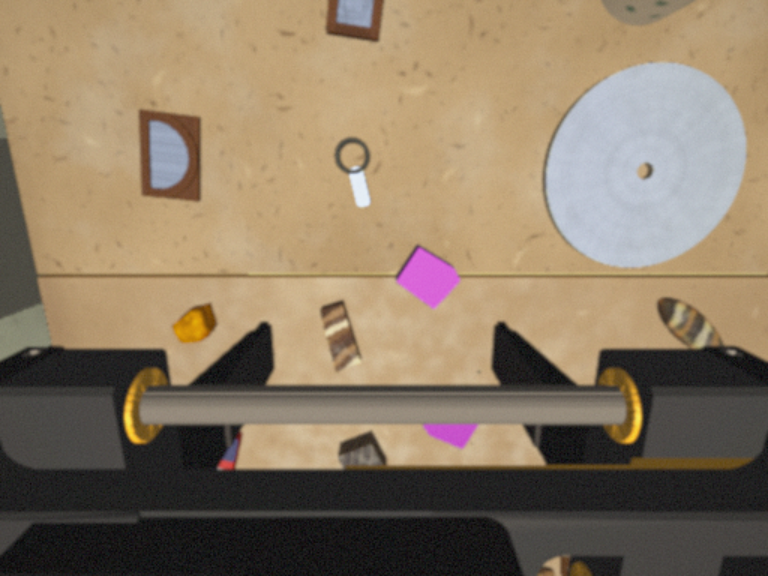

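Scene: trays at (186,397) wide, (266,352) small, (387,361) half-moon, black bar at (256,430), dark lump (319,392), striped bar (392,300), banded block (430,274), amber lump (442,323). Wrist view: half-moon tray (170,155), striped bar (340,335), block (360,450).

View pics/side0.png

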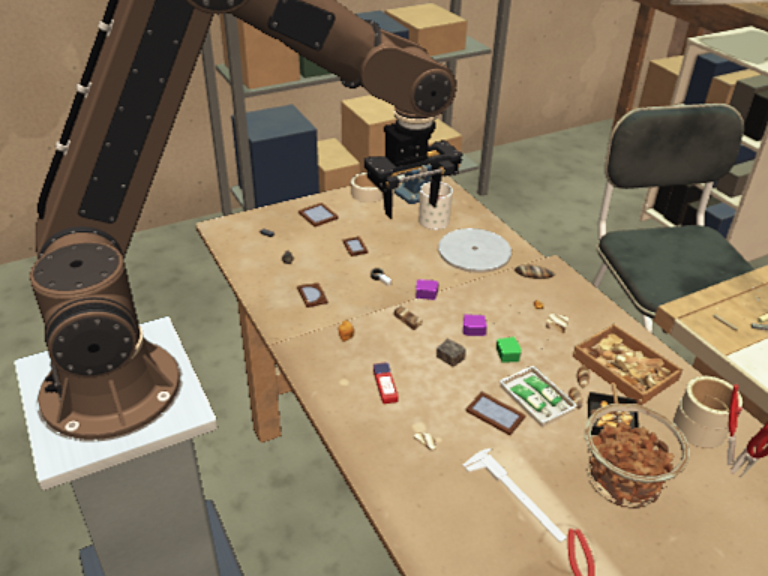

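Side: long tray (495,411), block (451,352), striped bar (408,317), all other trays at the top; half-moon candidates at (535,271) and (580,378). I'll rectify it to a top view.

```bash
cat > h.py <<'E'
import cv2,numpy as np,pickle
from cell import *
def ortho(p,c,x0,x1,y0,y1,s,z=0):
    # rows: x1 (top) -> x0 ; cols: y1 (left)-> y0 ; s px/mm
    R,t,K=c["R"],c["t"],c["K"]
    H=K@np.c_[R[:,0],R[:,1],R[:,2]*z+t]
    A=np.array([[0,-1/s,x1],[-1/s,0,y1],[0,0,1.]])
    return cv2.warpPerspective(p,H@A,(int((y1-y0)*s),int((x1-x0)*s)),flags=cv2.INTER_CUBIC|cv2.WARP_INVERSE_MAP)
def pts(z,c):
    v,u=np.mgrid[:384,:512];P=np.stack([u,v,np.ones_like(u)],-1)@np.linalg.inv(c["K"]).T*z[...,None]
    return (P-c["t"])@c["R"]
E
python3 - <<'E'
from h import *
d=pickle.load(open("d0.pkl","rb"))
p,z,c=d["side"]
cv2.imwrite("pics/o1.png",ortho(p,c,350,900,-420,380,1,8))
p,z,c=d["side"]
cv2.imwrite("pics/c1.png",cv2.resize(p[165:285,320:440],(720,720))[:600])
E
```

```text
(no output)
```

View pics/o1.png

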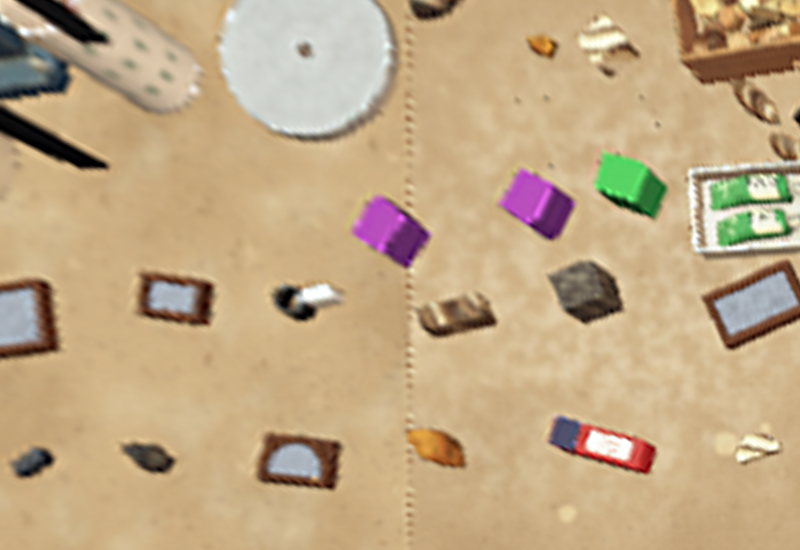

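View pics/c1.png

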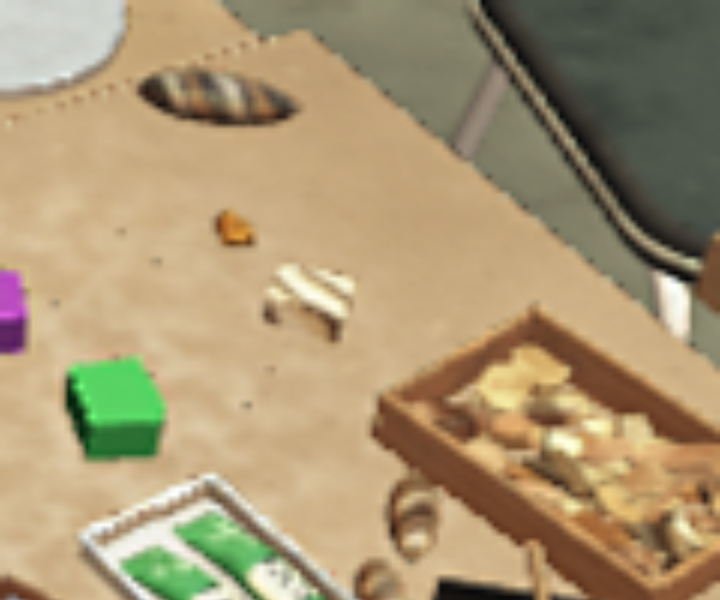

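The half-moon is probably by the crate at ortho (757,100), i.e. about (800,-377). I'll move the wrist camera there, stopping once over the bar and block.

{"api": "servo_tool", "payload": {
  "moves": [0,-0.45,0,0,1,0,-0.45,0,0,1,0,-0.45,0,0,1,0,-0.45,0,0,1,0,-0.45,0,0,1,0,-0.45,0,0,1,0,-0.45,0,0,1,0,-0.45,0,0,1]
}}

```text
t: 0.82
eef_pos: [625.0, -178.8, 214.5]
tcp_rot: [-3.141, -0.0, 1.571]
ft_force: [-0.1, 0.1, -0.0]
opening: 1.002
grip_force: 0.0
```

```bash
cat >> h.py <<'E'
def grab(tag):
    c=get_calibration("wrist");p,z=read_camera("wrist");pickle.dump((p,z,c),open(tag+".pkl","wb"));print(state()["t"],state()["eef_pos"].round(1))
E
python3 -c "
from h import *
grab('w1')"
```

```text
0.8667 [ 625.1 -178.4  214.6]
```

{"api": "servo_tool", "payload": {
  "moves": [0.25,-0.45,0,0,1,0.25,-0.45,0,0,1,0.25,-0.45,0,0,1,0.25,-0.45,0,0,1,0.25,-0.45,0,0,1,0.25,-0.45,0,0,1,0.25,-0.45,0,0,1,0.25,-0.45,0,0,1]
}}

```text
t: 1.53
eef_pos: [725.2, -358.1, 214.2]
tcp_rot: [-3.141, -0.001, 1.572]
ft_force: [-0.3, 0.6, 0.4]
opening: 1.003
grip_force: 0.0
```

```bash
python3 - <<'E'
from h import *
grab('w2')
for n in('w1','w2'):
    p,z,c=pickle.load(open(n+'.pkl','rb'))
    P=pts(z,c)
    if n=='w1': print(P[::40,::60].round().tolist()[1])
    if n=='w1': o=ortho(p,c,440,760,-280,40,1.8,15)
    else: o=ortho(p,c,540,900,-420,-200,2.2,8)
    print(o.shape); cv2.imwrite(f'pics/{n}.png',o)
E
```

```text
1.5833 [ 725.2 -357.8  214.9]
[[309.0, -14.0, 1.0], [384.0, -13.0, 1.0], [458.0, -13.0, 1.0], [533.0, -14.0, 1.0], [607.0, -14.0, 1.0], [678.0, -20.0, 27.0], [756.0, -14.0, 1.0], [830.0, -14.0, 2.0], [905.0, -14.0, 1.0]]
(576, 576, 3)
(792, 484, 3)
```

View pics/w1.png

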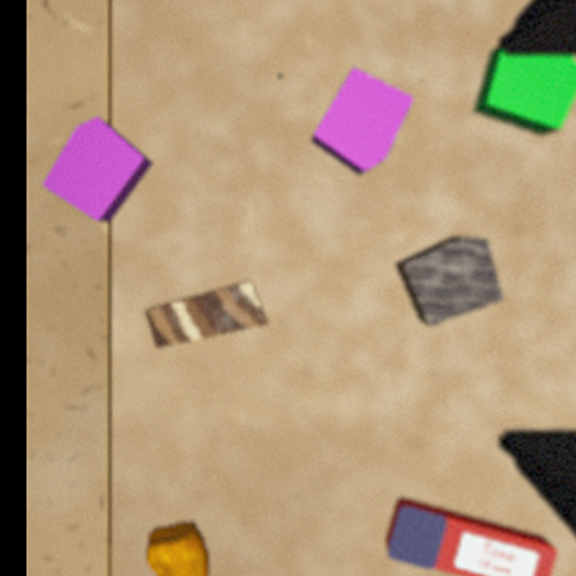

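View pics/w2.png

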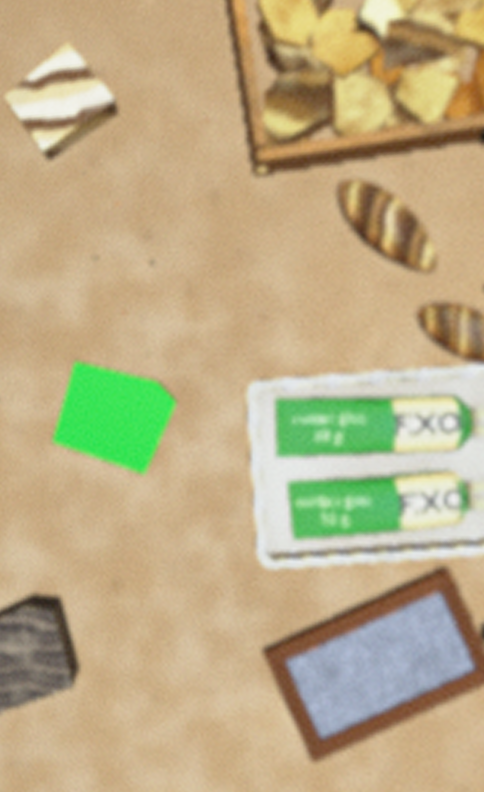

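w1: striped bar at (207,313), block (450,280), amber lump (177,550). w2: long tray centre (380,665), block again, but the pointed shapes at (387,225) look like two-sided lenses, not a half-moon. Checking the cream thing at side (425,440).

```bash
python3 - <<'E'
from h import *
d=pickle.load(open("d0.pkl","rb"))
p,z,c=d["side"]
a=cv2.resize(p[265:325,255:315],(400,400),interpolation=cv2.INTER_CUBIC)
p,z,c=d["scene"]
b=cv2.resize(p[130:190,210:300],(390,260),interpolation=cv2.INTER_CUBIC)
b=cv2.copyMakeBorder(b,0,140,0,0,cv2.BORDER_CONSTANT)
cv2.imwrite("pics/c2.png",np.hstack([a,b]))
p,z,c=pickle.load(open("w2.pkl","rb"));P=pts(z,c).astype(np.float32)
Pm=P.copy()
# heights: rasterise to ortho
def hmap(P,x0,x1,y0,y1):
    m=(P[...,0]>x0)&(P[...,0]<x1)&(P[...,1]>y0)&(P[...,1]<y1);return P[m]
for b in((770,830,-410,-345),(835,885,-255,-200)):
    q=hmap(P,*b);q=q[q[:,2]>4.5];print(len(q),np.percentile(q[:,2],[10,50,90]),q.mean(0),cv2.minAreaRect(q[:,:2].copy()))
E
```

```text
4122 [ 20.42615032 287.47436523 317.37388611] [ 782.1495  -359.57053  242.62726] ((801.4757690429688, -370.4672546386719), (57.333717346191406, 51.46601867675781), 0.5765149593353271)
926 [18.52449799 20.5527029  21.61280918] [ 851.06067 -229.56184   19.7888 ] ((853.3414916992188, -230.581298828125), (32.79587173461914, 54.31681823730469), 35.59647750854492)
```

View pics/c2.png

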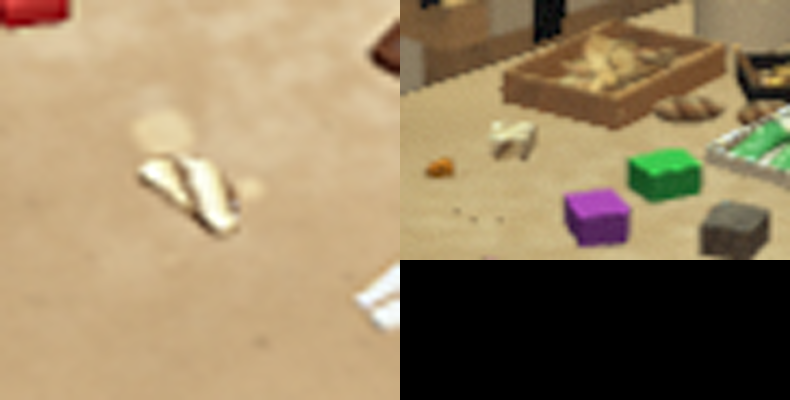

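The cream piece at (185,190) in the left crop (about x 453, y -377) is a thin half-moon slice. Moving the wrist camera over it.

{"api": "servo_tool", "payload": {
  "moves": [-0.68,-0.1,0,0,1,-0.68,-0.1,0,0,1,-0.68,-0.1,0,0,1,-0.68,-0.1,0,0,1,-0.68,-0.1,0,0,1,-0.68,-0.1,0,0,1,-0.68,-0.1,0,0,1,-0.68,-0.1,0,0,1,-0.68,-0.1,0,0,1]
}}

```text
t: 2.33
eef_pos: [452.5, -399.0, 216.2]
tcp_rot: [3.14, 0.001, 1.57]
ft_force: [0.2, -0.1, 0.7]
opening: 1.001
grip_force: 0.0
```

```bash
python3 - <<'E'
from h import *
grab('w3')
p,z,c=pickle.load(open("w3.pkl","rb"));P=pts(z,c)
cv2.imwrite("pics/w3.png",np.hstack([ortho(p,c,400,500,-430,-330,3.9,7),ortho(pickle.load(open("w1.pkl","rb"))[0],pickle.load(open("w1.pkl","rb"))[2],550,650,-250,-150,3.9,25)]))
m=(abs(P[...,0]-453)<45)&(abs(P[...,1]+377)<40)&(P[...,2]<40)&(P[...,2]>4.5);q=P[m].astype(np.float32);print("moon",len(q),np.median(q[:,2]),cv2.minAreaRect(q[:,:2].copy()),cv2.boxPoints(cv2.minAreaRect(q[:,:2].copy())))
# floor bias
m=(abs(P[...,0]-453)<80)&(abs(P[...,1]+300)<20)&(P[...,2]<40);print("floor",np.median(P[m][:,2]))
p,z,c=pickle.load(open("w1.pkl","rb"));P=pts(z,c)
for n,x,y,h0,h1,r in(("bar",586,-75,11,30,50),("block",605,-205,18,40,45)):
    m=(abs(P[...,0]-x)<r)&(abs(P[...,1]-y)<r)&(P[...,2]<h1)&(P[...,2]>h0);q=P[m].astype(np.float32);b=cv2.minAreaRect(q[:,:2].copy());print(n,len(q),np.median(q[:,2]),b,cv2.boxPoints(b).round(1).tolist())
p,z,c=pickle.load(open("w2.pkl","rb"));P=pts(z,c)
hsv=cv2.cvtColor(p,cv2.COLOR_BGR2HSV)
m=(abs(P[...,0]-598)<60)&(abs(P[...,1]+373)<60)&(P[...,2]<30)&(hsv[...,0]>95)&(hsv[...,0]<140)
q=P[m].astype(np.float32);print("long",len(q),np.median(q[:,2]),cv2.minAreaRect(q[:,:2].copy()))
p,z,c=pickle.load(open("d0.pkl","rb"))["wrist"];P=pts(z,c)
hsv=cv2.cvtColor(p,cv2.COLOR_BGR2HSV)
m=(abs(P[...,0]-440)<60)&(abs(P[...,1]-90)<60)&(P[...,2]<30)&(hsv[...,0]>95)&(hsv[...,0]<140)
q=P[m].astype(np.float32);print("moontray",len(q),np.median(q[:,2]),cv2.minAreaRect(q[:,:2].copy()),q[:,:2].mean(0))
E
```

```text
2.3833 [ 453.4 -399.   215.8]
moon 432 9.092464 ((453.26123046875, -377.60931396484375), (43.69190216064453, 61.41975784301758), 73.67411041259766) [[ 417.6487  -389.94183]
 [ 476.59195 -407.20697]
 [ 488.87375 -365.2768 ]
 [ 429.9305  -348.01166]]
floor 2.3550908897158624
bar 1016 16.95037 ((583.962890625, -74.03120422363281), (25.20097541809082, 63.617794036865234), 15.092522621154785) [[563.5, -46.599998474121094], [580.0999755859375, -108.0], [604.4000244140625, -101.5], [587.7999877929688, -40.0]]
block 977 26.553082 ((605.5341186523438, -209.0748748779297), (39.978519439697266, 46.93500900268555), 20.75824546813965) [[578.5, -194.1999969482422], [595.2000122070312, -238.10000610351562], [632.5, -223.89999389648438], [615.9000244140625, -180.0]]
long 1522 7.4842157 ((609.8726806640625, -368.6282958984375), (106.17024993896484, 89.70992279052734), 88.70222473144531)
moontray 910 7.624158 ((442.412353515625, 88.65370178222656), (54.54331970214844, 33.805931091308594), 82.10779571533203) [439.71866  89.68237]
```

View pics/w3.png

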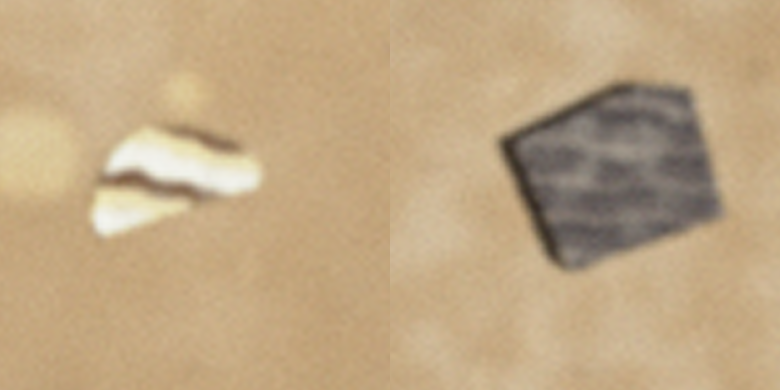

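Half-moon: straight edge from (100,237) to (262,185) in the left part, so origin ≈ (456.4,-373), yaw ≈ 18°. Grasping it with tips at z=5 so they clear the tray rim later.

{"api": "servo_tool", "payload": {
  "moves": [0.0085,0.0675,-0.2,0.1,0.5,0.0085,0.0675,-0.4,0.1,0.5,0.0085,0.0675,-0.46,0.1,0.5,0.0085,0.0675,-0.5,0.1,0.5,0.0085,0.0675,-0.51,0.1,0.5,0.0085,0.0675,-0.519,0.1,0.5,0.0085,0.0675,-0.524,0.1,0.5,0.0085,0.0675,-0.524,0.1,0.5,0.0085,0.0675,-0.524,0.1,0.5,0.0085,0.0675,-0.524,0.1,0.5,0.0085,0.0675,-0.524,0.1,0,0.0085,0.0675,-0.524,0.1,0]
}}

```text
t: 3.38
eef_pos: [456.7, -373.2, 5.9]
tcp_rot: [3.141, 0.001, 1.885]
ft_force: [0.0, -0.3, 0.3]
opening: 0.414
grip_force: 0.0
```

{"api": "servo_tool", "payload": {
  "moves": [0,0,0,0,0,0,0,0,0,0,0,0,0,0,0,0,0,0,0,0]
}}

```text
t: 3.72
eef_pos: [456.3, -373.1, 5.3]
tcp_rot: [3.142, 0.0, 1.885]
ft_force: [-1.9, 0.3, 3.4]
opening: 0.223
grip_force: 30.0
```

Gripped at 21 mm wide. Lift and move to view the left-hand trays.

{"api": "servo_tool", "payload": {
  "moves": [0,0,0.1,0,0,0,0,0.2,0,0,0.05,0.1,0.3,0,0,0.11,1,0.525,-0.1,0,0.11,1,0.525,-0.1,0,0.11,1,0.525,-0.1,0,0.11,1,0.525,-0.1,0,0.11,1,0.525,-0.1,0,0.11,1,0.525,-0.1,0,0.11,1,0.525,-0.1,0,0.11,1,0.525,-0.1,0,0.11,1,0.525,-0.1,0]
}}

```text
t: 4.72
eef_pos: [499.1, 16.6, 212.4]
tcp_rot: [3.141, -0.0, 1.571]
ft_force: [0.7, -1.0, -0.8]
opening: 0.218
grip_force: 30.0
```

{"api": "servo_tool", "payload": {
  "moves": [0,0.4,0,0,0,0,0.4,0,0,0,0,0.4,0,0,0,0,0.4,0,0,0,0,0.4,0,0,0,0,0.4,0,0,0,0,0.4,0,0,0]
}}

```text
t: 5.3
eef_pos: [499.2, 174.4, 211.5]
tcp_rot: [-3.141, 0.0, 1.571]
ft_force: [0.2, -0.8, -0.1]
opening: 0.218
grip_force: 30.0
```

```bash
python3 - <<'E'
from h import *
grab('w4'); s=state();print(s["opening"],s["grip_force"])
p,z,c=pickle.load(open("w4.pkl","rb"))
o=ortho(p,c,400,680,100,420,2.0,7);print(o.shape)
cv2.imwrite("pics/w4.png",o)
E
```

```text
5.35 [499.4 173.9 211.6]
0.2206480948982436 30.002829805598594
(560, 640, 3)
```

View pics/w4.png

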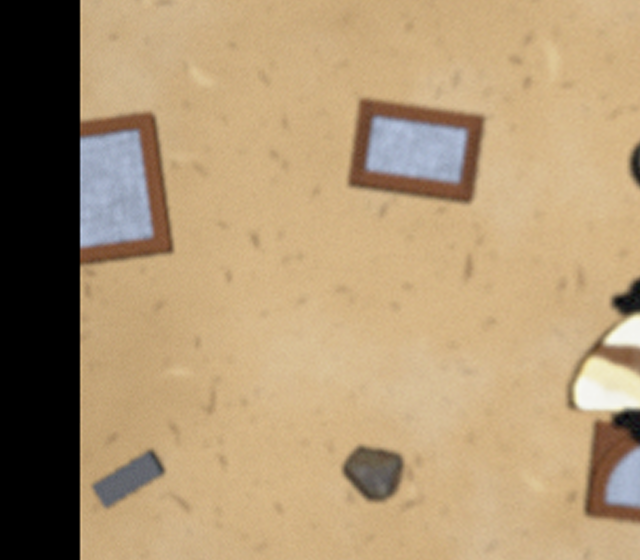

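Small tray centre (416,150) → (604.7,212), yaw −7.4°; black bar (129.5,479) → (440,355), yaw ≈32°; dark lump (374,472); wide tray partly visible. Now tray outlines by colour.

```bash
cat >> h.py <<'E'
def tray(tag,x,y,r=60,s=4):
    d=pickle.load(open("d0.pkl","rb"))["wrist"] if tag=="d0" else pickle.load(open(tag+".pkl","rb"))
    p,z,c=d;res=[]
    for kind,zz in(("rim",9),("felt",6)):
        o=ortho(p,c,x-r,x+r,y-r,y+r,s,zz);h=cv2.cvtColor(cv2.GaussianBlur(o,(5,5),0),cv2.COLOR_BGR2HSV)
        felt=((h[...,0]>90)&(h[...,0]<150)&(h[...,2]>90)).astype(np.uint8)
        rim=((h[...,0]<20)|(h[...,0]>165))&(h[...,2]<150)&(h[...,2]>40)&(h[...,1]>90)
        m=felt if kind=="felt" else rim.astype(np.uint8)
        m=cv2.morphologyEx(m,cv2.MORPH_OPEN,np.ones((7,7)))
        cs,_=cv2.findContours(m,cv2.RETR_EXTERNAL,cv2.CHAIN_APPROX_NONE)
        if not cs: print(kind,"none");continue
        k=max(cs,key=cv2.contourArea).reshape(-1,2)
        q=np.c_[x+r-k[:,1]/s,y+r-k[:,0]/s].astype(np.float32)
        b=cv2.minAreaRect(q);M=cv2.moments(q);print(tag,kind,np.round(b[0],1),np.round(b[1],1),round(b[2],1),"centroid",round(M["m10"]/M["m00"],1),round(M["m01"]/M["m00"],1))
E
python3 - <<'E'
from h import *
tray("d0",440,89,55);tray("w2",598,-373,60);tray("w4",605,212,45)
E
```

```text
d0 rim [443.9  88.9] [71.1 51.9] 83.6 centroid 443.7 89.0
d0 felt [441.   89.2] [55.6 33. ] 84.1 centroid 438.8 89.4
w2 rim [ 599.8 -373.3] [56.6 94.6] 24.5 centroid 599.1 -372.3
w2 felt [ 597.1 -373.4] [39.4 78. ] 24.4 centroid 597.0 -373.4
w4 rim [603.9 212.2] [62.4 43.9] 81.8 centroid 603.8 212.3
w4 felt [605.8 211.9] [48.  27.4] 81.9 centroid 605.8 211.9
```

{"api": "servo_tool", "payload": {
  "moves": [-0.146,-0.212,-0.1,-0.0333,0,-0.146,-0.212,-0.2,-0.0333,0,-0.146,-0.212,-0.3,-0.0333,0,-0.146,-0.212,-0.4,-0.0333,0,-0.146,-0.212,-0.454,-0.0333,0,-0.146,-0.212,-0.454,-0.0333,0,-0.146,-0.212,-0.454,-0.0333,0,-0.146,-0.212,-0.454,-0.0333,0,-0.146,-0.212,-0.454,-0.0333,0]
}}

```text
t: 6.1
eef_pos: [441.9, 89.4, 31.2]
tcp_rot: [3.14, -0.0, 1.465]
ft_force: [0.3, -0.2, 0.8]
opening: 0.219
grip_force: 30.0
```

```bash
python3 - <<'E'
from h import *
grab('w5'); print(state()["eef_pos"],state()["tcp_rot"],state()["ft_force"])
p,z,c=pickle.load(open("w5.pkl","rb"))
cv2.imwrite("pics/w5.png",cv2.resize(p,(768,576)))
E
```

```text
6.15 [442.   89.7  31.5]
[442.00649856  89.66530671  31.50648857] [ 3.13899324e+00 -3.80011737e-04  1.46559579e+00] [ 0.3326556  -0.61000361 -0.55687952]
```

View pics/w5.png

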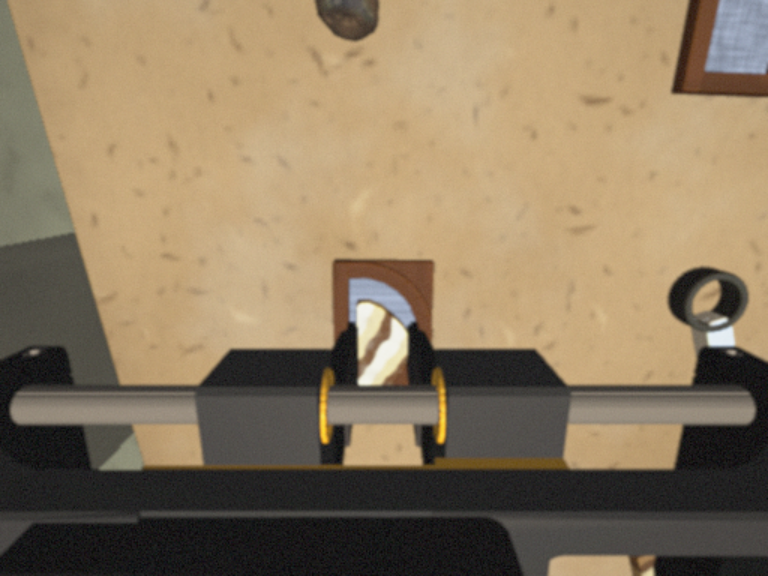

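The slice is right way round (its curve toward the tray's curve), tip at (358,300), pocket end at about (370,278). Checking the lengthwise offset.

```bash
python3 - <<'E'
from h import *
p,z,c=pickle.load(open("w5.pkl","rb"));C=-c["R"].T@c["t"]
for u,v,h in((357,298,34.5),(350,278,6),(333,261,9),(433,261,9),(352,300,6)):
    d=c["R"].T@np.linalg.inv(c["K"])@np.array([u/1.5,v/1.5,1]);print((C+d*(h-C[2])/d[2]).round(1))
E
```

```text
[434.4 114.9  34.5]
[429.7 117.    6. ]
[423.1 126.7   9. ]
[469.6 121.7   9. ]
[429.2 105.9   6. ]
```

{"api": "servo_tool", "payload": {
  "moves": [-0.001,-0.006,0,0,0,-0.001,-0.006,-0.02,0,0,-0.001,-0.006,-0.04,0,0,-0.001,-0.006,-0.05,0,0,-0.001,-0.006,-0.05,0,0,-0.001,-0.006,-0.05,0,0,-0.001,-0.006,-0.05,0,0]
}}

```text
t: 6.73
eef_pos: [440.5, 87.6, 10.0]
tcp_rot: [-3.141, 0.0, 1.466]
ft_force: [-0.2, 0.6, -0.2]
opening: 0.222
grip_force: 30.0
```

{"api": "servo_tool", "payload": {
  "moves": [0,0,0,0,0.35,0,0,0,0,0.35,0,0,0,0,0.35,0,0,0.03,0,0.35,0,0,0.1,0,0.35,0,0,0.2,0,0.35,0,0,0.3,0,0.35,0,0,0.4,0,0.35,0,0,0.4,0,0.35,0,0,0.4,0,0.35]
}}

```text
t: 7.57
eef_pos: [441.3, 87.6, 172.1]
tcp_rot: [3.137, -0.001, 1.466]
ft_force: [-0.9, 0.1, -0.7]
opening: 0.35
grip_force: 0.0
```

```bash
python3 - <<'E'
from h import *
grab('w6')
p,z,c=pickle.load(open("w6.pkl","rb"))
cv2.imwrite("pics/w6.png",np.hstack([ortho(p,c,400,490,40,140,4,10),ortho(p,c,400,490,320,400,4,9)]))
E
```

```text
7.6167 [440.5  87.5 170.6]
```

View pics/w6.png

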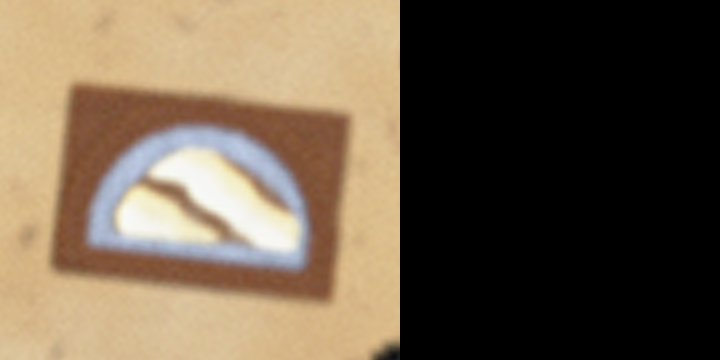

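Half-moon lies in its pocket with felt visible all round. Next the black bar.

{"api": "servo_tool", "payload": {
  "moves": [0,0.67,0,0.211,0.35,0,0.67,0,0.211,0.35,0,0.67,0,0.211,0.35,0,0.67,0,0.211,0.35,0,0.67,0,0.211,0.35,0,0.67,0,0.211,0.35,0,0.67,-0.1,0.211,0.35,0,0.67,-0.2,0.211,0.35,0,0.67,-0.33,0.211,0.35,0,0.67,-0.33,0.211,0.35,0,0.67,-0.33,0.211,0.35]
}}

```text
t: 8.53
eef_pos: [438.7, 354.3, 34.3]
tcp_rot: [-3.134, 0.0, 2.129]
ft_force: [0.3, -0.4, 0.3]
opening: 0.352
grip_force: 0.0
```

```bash
python3 - <<'E'
from h import *
p,z,c=pickle.load(open("w4.pkl","rb"))
o=ortho(p,c,410,470,325,379,4,9);h=cv2.cvtColor(cv2.GaussianBlur(o,(5,5),0),cv2.COLOR_BGR2HSV)
m=((h[...,2]<125)).astype(np.uint8)
for mm in(m,((h[...,2]<125)&(h[...,2]>70)).astype(np.uint8)):
  cs,_=cv2.findContours(mm,cv2.RETR_EXTERNAL,cv2.CHAIN_APPROX_NONE)
  for k in cs:
    if cv2.contourArea(k)>800:
        k=k.reshape(-1,2);print(cv2.minAreaRect(np.c_[470-k[:,1]/4,379-k[:,0]/4].astype(np.float32)))
print(state()["eef_pos"],state()["tcp_rot"])
E
```

```text
((441.2745361328125, 355.1333312988281), (13.068889617919922, 35.019222259521484), 31.184978485107422)
((441.2745361328125, 355.1333312988281), (13.068889617919922, 35.019222259521484), 31.184978485107422)
[438.74456545 354.25176907  34.3197319 ] [-3.13359144e+00  5.35313019e-05  2.12897762e+00]
```

{"api": "servo_tool", "payload": {
  "moves": [0.006,0.002,-0.03,0,0.35,0.006,0.002,-0.06,0,0.35,0.006,0.002,-0.073,0,0.35,0.006,0.002,-0.073,0,0.35,0.006,0.002,-0.073,0,0.35,0.006,0.002,-0.073,0,0,0.006,0.002,-0.073,0,0,0.006,0.002,-0.073,0,0,0.006,0.002,-0.073,0,0]
}}

```text
t: 9.28
eef_pos: [443.1, 356.3, 9.3]
tcp_rot: [3.141, 0.0, 2.129]
ft_force: [-2.3, -1.4, 5.2]
opening: 0.126
grip_force: 2.5
```

{"api": "servo_tool", "payload": {
  "moves": [0,0,0,0,0,0,0,0,0,0]
}}

```text
t: 9.45
eef_pos: [443.1, 356.4, 9.3]
tcp_rot: [3.141, 0.0, 2.129]
ft_force: [-0.1, -1.0, 4.2]
opening: 0.019
grip_force: 2.3
```

```bash
python3 -c "
from h import *
s=state();print(s)"
```

```text
{'t': 9.45, 'joints': array([ 5.61219183e-01,  6.92746081e-01,  1.86696385e+00, -1.88910127e-05,
        5.81257230e-01,  2.90969442e-03]), 'qvel': array([-0.0010102 , -0.00048584, -0.0024082 , -0.00096362, -0.00243399,
       -0.0007397 ]), 'tau': array([-8.25884007e-02, -5.98418212e+01, -1.37345579e+01,  3.16062151e-02,
       -1.10877373e-01, -7.19615746e-04]), 'eef_pos': array([443.09957525, 356.39102263,   9.32464946]), 'tcp_rot': array([3.14096713e+00, 8.56241728e-06, 2.12912160e+00]), 'ft_force': array([-0.07949096, -1.00448238,  4.17107545]), 'moment': array([-0.04997769,  0.13763322, -0.00964619]), 'grip_force': 2.3390947751795466, 'opening': 0.019468736037926464}
```

The tool had not settled, so the fingers shut just above the bar (z 9.3). Open, drop to 4.8 and regrip.

{"api": "servo_tool", "payload": {
  "moves": [0,0,0.005,0,0.35,0,0,0.005,0,0.35,-0.004,-0.003,0.005,0,0.35,-0.004,-0.003,0.005,0,0.35,-0.004,-0.003,0,0,0.35,-0.004,-0.003,-0.006,0,0.35,-0.004,-0.003,-0.0112,0,0.35,-0.004,-0.003,-0.0112,0,0.35,-0.004,-0.003,-0.0112,0,0.35,-0.004,-0.003,-0.0112,0,0.35]
}}

```text
t: 10.28
eef_pos: [441.4, 355.1, 4.3]
tcp_rot: [3.142, 0.0, 2.129]
ft_force: [-0.1, -0.2, 0.1]
opening: 0.355
grip_force: 0.0
```

```bash
python3 - <<'E'
from h import *
s=state();print(s["eef_pos"],s["ft_force"],s["opening"])
p,z=read_camera("wrist")
cv2.imwrite("pics/w7.png",cv2.resize(p[170:300,190:330],(700,600)))
E
```

```text
[441.42796446 355.10330904   4.33230577] [-0.14454569 -0.21998713  0.12085801] 0.35474315587554556
```

View pics/w7.png

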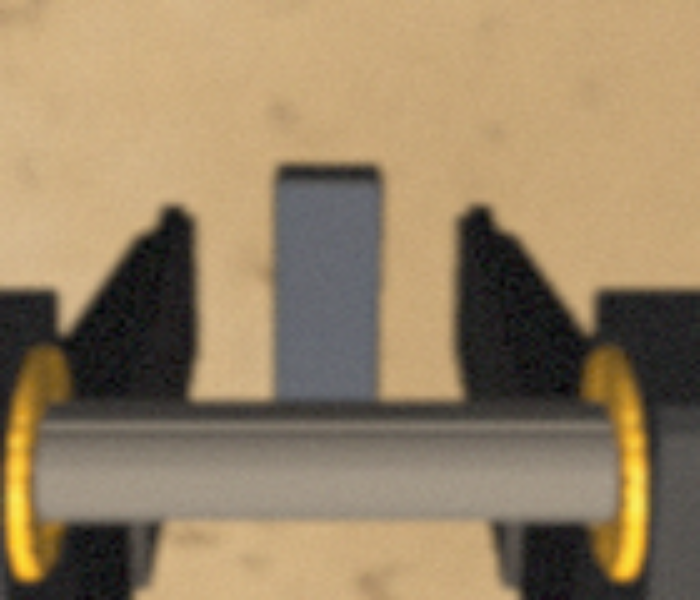

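The bar (cols 275–380) sits centred and square between the fingers. Grip.

{"api": "servo_tool", "payload": {
  "moves": [0,0,0.0013,0,0,0,0,0.0013,0,0,0,0,0.0013,0,0,0,0,0.0013,0,0,0,0,0.0013,0,0,0,0,0.0013,0,0,0,0,0.05,0,0,0,0,0.12,0,0,0,0,0.12,0,0]
}}

```text
t: 11.08
eef_pos: [442.8, 356.0, 56.1]
tcp_rot: [3.136, -0.0, 2.129]
ft_force: [1.3, -0.3, -0.8]
opening: 0.14
grip_force: 30.0
```

{"api": "servo_tool", "payload": {
  "moves": [0.408,-0.36,0,-0.222,0,0.408,-0.36,0,-0.222,0,0.408,-0.36,0,-0.222,0,0.408,-0.36,0,-0.222,0,0.408,-0.36,-0.03,-0.222,0,0.408,-0.36,-0.06,-0.222,0,0.408,-0.36,-0.07,-0.222,0,0.408,-0.36,-0.07,-0.222,0,0.408,-0.36,-0.07,-0.222,0,0.408,-0.36,-0.07,-0.222,0]
}}

```text
t: 11.92
eef_pos: [603.9, 212.2, 24.9]
tcp_rot: [3.141, -0.0, 1.435]
ft_force: [-0.1, -0.2, 0.0]
opening: 0.142
grip_force: 30.0
```

{"api": "servo_tool", "payload": {
  "moves": [0,0,0,0,0,0,0,0,0,0,0,0,0,0,0]
}}

```text
t: 12.17
eef_pos: [604.5, 211.7, 24.9]
tcp_rot: [3.141, -0.0, 1.433]
ft_force: [0.4, -0.3, -0.2]
opening: 0.143
grip_force: 30.0
```

```bash
python3 - <<'E'
from h import *
for i in range(3):
    grab('w8')
print(state()["tcp_rot"]);tray("w8",605,212,45)
E
```

```text
12.2167 [604.5 211.6  24.8]
12.2667 [604.5 211.4  24.7]
12.3167 [604.6 211.3  24.6]
[ 3.14123345e+00 -9.16859600e-05  1.43208952e+00]
w8 rim [606.8 225. ] [40.1 43.1] 82.1 centroid 607.5 231.1
w8 felt [604.6 209.9] [49.9 27.6] 81.9 centroid 605.1 214.1
```

{"api": "servo_tool", "payload": {
  "moves": [0.001,0.001,-0.015,0,0,0.001,0.001,-0.025,0,0,0.001,0.001,-0.0345,0,0,0.001,0.001,-0.0345,0,0,0.001,0.001,-0.0345,0,0,0.001,0.001,-0.0345,0,0]
}}

```text
t: 12.82
eef_pos: [604.8, 211.5, 10.4]
tcp_rot: [-3.141, 0.0, 1.432]
ft_force: [-1.4, 0.8, 4.1]
opening: 0.144
grip_force: 30.0
```

{"api": "servo_tool", "payload": {
  "moves": [0,0,0,0,0.3,0,0,0,0,0.3,0,0,0,0,0.3,0,0,0.03,0,0.3,0,0,0.1,0,0.3,0,0,0.2,0,0.6,0,0.1,0.3,0.046,0.6,0,0.1,0.45,0.046,0.6,0,0.1,0.45,0.046,0.6,0,0.1,0.45,0.046,0.6,0,0.1,0.45,0.046,0.6]
}}

```text
t: 13.73
eef_pos: [605.4, 251.9, 193.1]
tcp_rot: [3.138, -0.001, 1.577]
ft_force: [-0.0, -1.5, -0.9]
opening: 0.593
grip_force: 0.0
```

```bash
python3 - <<'E'
from h import *
grab('w9');tray("w9",605,212,45);tray("w9",584,378,58)
p,z,c=pickle.load(open("w9.pkl","rb"))
x,y=605,212
o=ortho(p,c,x-30,x+30,y-30,y+30,4,15);h=cv2.cvtColor(cv2.GaussianBlur(o,(5,5),0),cv2.COLOR_BGR2HSV)
cv2.imwrite("pics/w9.png",cv2.resize(p,(768,576)))
P=pts(z,c);m=(np.hypot(P[...,0]-x,P[...,1]-y)<25)&(P[...,2]<40)&(P[...,2]>11.8);q=P[m].astype(np.float32);print(len(q),np.percentile(q[:,2],[5,50,95]),cv2.minAreaRect(q[:,:2].copy()))
cs,_=cv2.findContours(((h[...,2]<110)&(h[...,1]<100)).astype(np.uint8),cv2.RETR_EXTERNAL,cv2.CHAIN_APPROX_NONE)
for k in cs:
    if cv2.contourArea(k)>800: k=k.reshape(-1,2);print(cv2.minAreaRect(np.c_[x+30-k[:,1]/4,y+30-k[:,0]/4].astype(np.float32)))
E
```

```text
13.7833 [604.8 251.4 191.2]
w9 rim [604.8 213.2] [64.  41.7] 82.0 centroid 604.7 213.4
w9 felt [604.7 211.4] [47.9 27.5] 81.9 centroid 604.7 211.5
w9 rim [583.5 377.5] [69.2 77.6] 7.7 centroid 583.6 377.5
w9 felt [583.5 377.9] [54.6 62.7] 7.8 centroid 583.5 377.9
277 [14.38661404 16.11381149 17.46484261] ((605.1388549804688, 211.47593688964844), (30.092897415161133, 39.032867431640625), 24.368820190429688)
```

Black bar is down on the felt (top ≈15 mm, centred). Wide tray: (583.5,377.8), yaw 7.8°. Now the striped bar.

{"api": "servo_tool", "payload": {
  "moves": [-0.052,-0.813,0,0.083,0.6,-0.052,-0.813,0,0.083,0.6,-0.052,-0.813,0,0.083,0.6,-0.052,-0.813,0,0.083,0.6,-0.052,-0.813,0,0.083,0.6,-0.052,-0.813,0,0.083,0.6,-0.052,-0.813,-0.05,0.083,0.6,-0.052,-0.813,-0.13,0.083,0.6,-0.052,-0.813,-0.22,0.083,0.6,-0.052,-0.813,-0.3,0.083,0.6,-0.052,-0.813,-0.37,0.083,0.6,-0.052,-0.813,-0.37,0.083,0.6]
}}

```text
t: 14.78
eef_pos: [580.5, -73.7, 36.4]
tcp_rot: [-3.132, -0.005, 1.835]
ft_force: [-0.4, 0.5, 0.5]
opening: 0.599
grip_force: 0.0
```

{"api": "servo_tool", "payload": {
  "moves": [0,0,0,0,0.6,0,0,0,0,0.6,0,0,0,0,0.6,0,0,0,0,0.6]
}}

```text
t: 15.12
eef_pos: [585.0, -73.6, 44.4]
tcp_rot: [3.139, 0.001, 1.837]
ft_force: [0.4, 0.0, -0.5]
opening: 0.6
grip_force: 0.0
```

{"api": "servo_tool", "payload": {
  "moves": [-0.002,-0.001,-0.04,0,0.6,-0.002,-0.001,-0.075,0,0.6,-0.002,-0.001,-0.0935,0,0.6,-0.002,-0.001,-0.0935,0,0.6,-0.002,-0.001,-0.0935,0,0.6,-0.002,-0.001,-0.0935,0,0,-0.002,-0.001,-0.0935,0,0,-0.002,-0.001,-0.0935,0,0,-0.002,-0.001,-0.0935,0,0,-0.002,-0.001,-0.0935,0,0,-0.002,-0.001,-0.0935,0,0]
}}

```text
t: 16.03
eef_pos: [583.5, -74.1, 5.4]
tcp_rot: [3.141, 0.0, 1.837]
ft_force: [-0.6, 0.3, 1.7]
opening: 0.265
grip_force: 29.9
```

{"api": "servo_tool", "payload": {
  "moves": [0,0,0.08,0,0,0,0,0.18,0,0,0.0345,-0.748,0.25,0.051,0,0.0345,-0.748,0.25,0.051,0,0.0345,-0.748,0.25,0.051,0,0.0345,-0.748,0.25,0.051,0,0.0345,-0.748,0.25,0.051,0,0.0345,-0.748,0.25,0.051,0,0.0345,-0.748,0.25,0.051,0,0.0345,-0.748,0.18,0.051,0,0.0345,-0.748,0.1,0.051,0,0.0345,-0.748,0.06,0.051,0]
}}

```text
t: 17.03
eef_pos: [595.6, -373.9, 25.7]
tcp_rot: [-3.14, -0.003, 1.995]
ft_force: [0.0, 0.8, -1.4]
opening: 0.264
grip_force: 29.9
```

{"api": "servo_tool", "payload": {
  "moves": [0,0,0,0,0,0,0,0,0,0,0,0,0,0,0,0,0,0,0,0]
}}

```text
t: 17.37
eef_pos: [598.0, -373.5, 31.0]
tcp_rot: [3.14, 0.002, 1.998]
ft_force: [-0.3, 0.2, -0.5]
opening: 0.263
grip_force: 29.9
```

```bash
python3 - <<'E'
from h import *
grab('w10');tray("w10",598,-373,60);print(state()["tcp_rot"])
p,z,c=pickle.load(open("w10.pkl","rb"));cv2.imwrite("pics/w10.png",cv2.resize(p,(768,576)))
E
```

```text
17.4167 [ 598.  -373.5   30.9]
w10 rim [ 589.9 -355.2] [55.  55.4] 25.1 centroid 585.7 -347.2
w10 felt [ 590.1 -355.7] [39.7 37.8] 24.4 centroid 585.8 -350.7
[3.14032708e+00 2.18675295e-03 1.99759138e+00]
```

{"api": "servo_tool", "payload": {
  "moves": [-0.001,0,-0.02,0,0,-0.001,0,-0.038,0,0,-0.001,0,-0.05,0,0,-0.001,0,-0.05,0,0,-0.001,0,-0.05,0,0,-0.001,0,-0.05,0,0]
}}

```text
t: 17.92
eef_pos: [596.8, -373.4, 9.2]
tcp_rot: [3.141, 0.0, 1.997]
ft_force: [-0.7, 0.4, 3.7]
opening: 0.266
grip_force: 30.0
```

{"api": "servo_tool", "payload": {
  "moves": [0,0,0.002,0,0.4,0,0,0.002,0,0.4,0,0,0.002,0,0.4,0,0,0.03,0,0.4,0,0,0.1,0,0.4,0,0,0.2,0,0.65,0,0,0.3,-0.02,0.65,0,0,0.42,-0.02,0.65,0,0,0.42,-0.02,0.65,0,0,0.42,-0.02,0.65,0,0,0.42,-0.02,0.65]
}}

```text
t: 18.83
eef_pos: [596.6, -373.1, 177.3]
tcp_rot: [3.141, 0.0, 1.934]
ft_force: [-0.3, -0.2, 0.2]
opening: 0.646
grip_force: 0.0
```

```bash
python3 - <<'E'
from h import *
grab('w11');tray("w11",598,-373,60)
p,z,c=pickle.load(open("w11.pkl","rb"));P=pts(z,c)
m=(np.hypot(P[...,0]-597,P[...,1]+373)<45)&(P[...,2]<40)&(P[...,2]>15);q=P[m].astype(np.float32);print(len(q),np.percentile(q[:,2],[5,50,95]),cv2.minAreaRect(q[:,:2].copy()))
m=(np.hypot(P[...,0]-605,P[...,1]+209)<45)&(P[...,2]<40)&(P[...,2]>18);q=P[m].astype(np.float32);print(len(q),np.percentile(q[:,2],[5,50,95]),cv2.minAreaRect(q[:,:2].copy()))
E
```

```text
18.8833 [ 596.3 -372.9  176.1]
w11 rim [ 597.7 -372.3] [54.2 92.9] 24.4 centroid 597.7 -372.3
w11 felt [ 598.  -373.4] [39.5 77.8] 24.5 centroid 595.9 -369.4
1024 [20.70042324 21.92502689 23.12497892] ((598.55322265625, -372.92132568359375), (24.689119338989258, 64.84684753417969), 22.558170318603516)
1869 [24.73948975 26.7868309  28.08679199] ((605.813720703125, -209.6400604248047), (39.85304641723633, 47.42518615722656), 19.840505599975586)
```

Striped bar is on the felt, centred. Now the block.

{"api": "servo_tool", "payload": {
  "moves": [0.019,0.42,0,0,0.65,0.019,0.42,0,0,0.65,0.019,0.42,0,0,0.65,0.019,0.42,0,0,0.65,0.019,0.42,-0.08,0,0.65,0.019,0.42,-0.16,0,0.65,0.019,0.42,-0.24,0,0.65,0.019,0.42,-0.3,0,0.65,0.019,0.42,-0.3,0,0.65,0.019,0.42,-0.3,0,0.65,0.019,0.42,-0.3,0,0.65,0.019,0.42,-0.3,0,0.65]
}}

```text
t: 19.88
eef_pos: [605.0, -205.6, 58.6]
tcp_rot: [3.14, 0.001, 1.934]
ft_force: [-0.7, -0.3, 0.8]
opening: 0.649
grip_force: 0.0
```

```bash
python3 -c "
from h import *
print(state()['eef_pos'],state()['tcp_rot'],state()['opening'])"
```

```text
[ 605.01158753 -205.64684145   58.60260762] [3.14013839e+00 1.36966829e-03 1.93414484e+00] 0.648987117829506
```

{"api": "servo_tool", "payload": {
  "moves": [-0.002,0.002,-0.05,0,0.65,-0.002,0.002,-0.1,0,0.65,-0.002,0.002,-0.1265,0,0.65,-0.002,0.002,-0.1265,0,0.65,-0.002,0.002,-0.1265,0,0.65,-0.002,0.002,-0.1265,0,0,-0.002,0.002,-0.1265,0,0,-0.002,0.002,-0.1265,0,0,-0.002,0.002,-0.1265,0,0,-0.002,0.002,-0.1265,0,0,-0.002,0.002,-0.1265,0,0]
}}

```text
t: 20.8
eef_pos: [603.8, -204.6, 7.2]
tcp_rot: [3.141, 0.001, 1.934]
ft_force: [-1.6, 0.6, 5.7]
opening: 0.405
grip_force: 29.9
```

{"api": "servo_tool", "payload": {
  "moves": [0,0,0,0,0,0,0,0.03,0,0,0,0,0.07,0,0,0,0,0.07,0,0,0,0,0.07,0,0]
}}

```text
t: 21.22
eef_pos: [604.0, -204.6, 35.5]
tcp_rot: [3.14, 0.001, 1.934]
ft_force: [0.9, -0.7, -0.8]
opening: 0.403
grip_force: 29.9
```

{"api": "servo_tool", "payload": {
  "moves": [0,0,0.1,0,0,0,0.2,0.2,-0.071,0,-0.05,1,0.25,-0.071,0,-0.05,1,0.25,-0.071,0,-0.05,1,0.25,-0.071,0,-0.05,1,0.25,-0.071,0,-0.05,1,0.25,-0.071,0,-0.05,1,0.25,-0.071,0,-0.05,1,0.25,-0.071,0,-0.05,1,0.25,-0.071,0,-0.05,1,0.25,-0.071,0,-0.05,1,0.25,-0.071,0]
}}

```text
t: 22.22
eef_pos: [582.8, 200.8, 134.6]
tcp_rot: [3.141, -0.001, 1.716]
ft_force: [0.5, 0.9, -0.1]
opening: 0.404
grip_force: 29.9
```

{"api": "servo_tool", "payload": {
  "moves": [0,0.468,0,0,0,0,0.468,0,0,0,0,0.468,0,0,0,0,0.468,-0.05,0,0,0,0.468,-0.12,0,0,0,0.468,-0.19,0,0,0,0.468,-0.24,0,0,0,0.468,-0.24,0,0,0,0.468,-0.24,0,0,0,0.468,-0.24,0,0,0,0.468,-0.24,0,0,0,0.468,-0.24,0,0]
}}

```text
t: 23.22
eef_pos: [584.4, 382.6, 40.3]
tcp_rot: [3.139, -0.001, 1.711]
ft_force: [-0.1, -0.4, -0.4]
opening: 0.406
grip_force: 29.9
```

```bash
python3 - <<'E'
from h import *
grab('w12');print(state()["eef_pos"],state()["tcp_rot"])
p,z,c=pickle.load(open("w12.pkl","rb"));P=pts(z,c);x,y,h=state()["eef_pos"]
m=(np.hypot(P[...,0]-x,P[...,1]-y+3)<36)&(P[...,2]<h+28)&(P[...,2]>h+10);q=P[m].astype(np.float32);print(len(q),np.percentile(q[:,2],[5,50,95]),q.max(0),q.min(0),cv2.minAreaRect(q[:,:2].copy()))
E
```

```text
23.2667 [584.3 382.7  40.1]
[584.25680135 382.65386648  40.07533188] [ 3.13956236e+00 -6.92250409e-04  1.71078431e+00]
3404 [53.47087517 59.66743088 62.81962643] [610.0245 403.7676  68.0276] [556.29156  354.5548    50.079014] ((583.5552368164062, 379.0611267089844), (53.896907806396484, 48.70450210571289), 1.362947702407837)
```

{"api": "servo_tool", "payload": {
  "moves": [-0.003,-0.001,-0.03,0,0,-0.003,-0.001,-0.055,0,0,-0.003,-0.001,-0.067,0,0,-0.003,-0.001,-0.067,0,0,-0.003,-0.001,-0.067,0,0,-0.003,-0.001,-0.067,0,0]
}}

```text
t: 23.77
eef_pos: [582.2, 382.2, 11.0]
tcp_rot: [-3.141, 0.0, 1.711]
ft_force: [1.0, 0.5, -0.4]
opening: 0.403
grip_force: 29.9
```

{"api": "servo_tool", "payload": {
  "moves": [0,0,0,0,0,0,0,0,0,0,0,0,0,0,0.55,0,0,0,0,0.55,0,0,0,0,0.55,0,0,0.05,0,0.6,0,0,0.12,0,0.6,0,0,0.25,0,0.6,0,0,0.4,0,0.6,0,0,0.45,0,0.6,0,0,0.45,0,0.6,0,0,0.45,0,0.6]
}}

```text
t: 24.77
eef_pos: [583.4, 382.9, 195.6]
tcp_rot: [3.136, -0.002, 1.711]
ft_force: [-0.1, -0.9, -0.2]
opening: 0.601
grip_force: 0.0
```

```bash
python3 - <<'E'
from h import *
grab('w13');tray("w13",583,378,58);P0=None
p,z,c=pickle.load(open("w13.pkl","rb"));P=pts(z,c)
m=(np.hypot(P[...,0]-583,P[...,1]-378)<45)&(P[...,2]<45)&(P[...,2]>24);q=P[m].astype(np.float32);print(len(q),np.percentile(q[:,2],[5,50,95]),cv2.minAreaRect(q[:,:2].copy()))
A=np.c_[q[:,:2]-q[:,:2].mean(0),np.ones(len(q))];print(np.linalg.lstsq(A,q[:,2],rcond=None)[0])
p2,_=read_camera("scene");s,_=read_camera("side")
a=cv2.resize(p2[210:310,90:290],(800,400));b=ortho(p,c,520,640,320,440,1.6,25)
f=np.zeros((600,800,3),np.uint8);f[:400]=a;f[400:592,:192]=b;f[400:600,200:600]=cv2.resize(s[120:220,150:350],(400,200));cv2.imwrite("pics/fin.png",f)
E
```

```text
24.8167 [582.6 382.4 192.8]
w13 rim [583.2 378.7] [68.2 77. ] 7.7 centroid 583.2 378.7
w13 felt [583.5 377.1] [54.6 62.2] 7.7 centroid 582.7 384.6
1148 [30.19005318 31.63399506 32.76136093] ((583.9520874023438, 377.7041015625), (39.782066345214844, 46.445411682128906), 7.154919624328613)
[ 2.91230485e-03 -9.27063350e-03  3.15253257e+01]
```

View pics/fin.png

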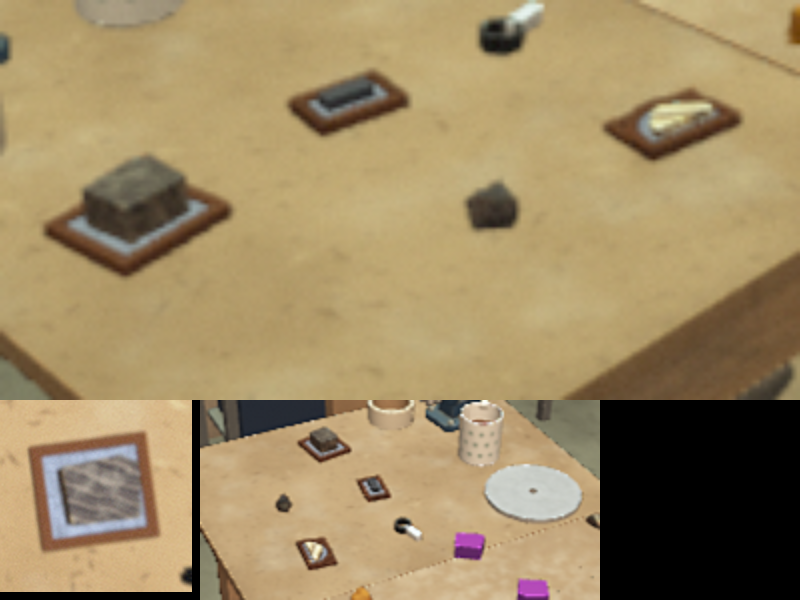

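The picture shows the block at (135,195), the black bar at (345,95) and the half-moon at (675,118), each flat inside its own rim. The striped bar was checked earlier by depth, and the lumps have not moved. Handing in.

```bash
python3 -c "
from cell import *
print(job_done())"
```

```text
the job is handed in; nothing more can be done
None
```

All four cut stones are in their matching trays, each flat on the felt and centred within a few millimetres by camera. I never touched either rough lump, and I handed the job in at about 25 s of the 106 s; the hand-in returned no verdict.

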